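# Gauge the electrode holders and reject the tight one

### The arm

A 6-joint arm with a two-finger parallel gripper is mounted at the origin on the work surface. World frame = base frame: x ahead of the robot, y to its left, z up, the work surface at z = 0. Lengths are in m, angles in rad, forces in N, time in s.
With the tool pointing down it reaches from about 0.35 to 0.875 m from the base axis. Payload 4.2 kg.
Tool frame: the origin (TCP) lies at the very end of the fingers, on their centre line; the grasp point (between the pads) lies r.grip_depth behind it (r.grip_depth is the distance from the TCP to the grasp point, in m); z points along the fingers, x is the direction in which the jaws open and shut, and the axes are right-handed (so a half turn about z gives the same grasp; the last joint's range is limited). The gripper opens to 87 mm and grips with 3 to 60 N. Pads are 19 mm wide; open, the fingers measure 117 mm over their backs; the gripper's body (75 mm by 190 mm) begins 51 mm behind the grasp point.
Start: joints at [-0.965, 0.385, 0.008, 0, -1.194, -0.259], TCP at [0.212, -0.588, 0.223] pointing down, gripper open.
Joint ranges: [-3.14, 3.14], [-1.21, 2.06], [-1.07, 1.41], [-3.16, 2.05], [-2.99, -0.16], [-3.1, 3.1]. Speed limits (rad/s): [2.79, 2.79, 3.14, 3.14, 3.14, 3.14].

### API

Orientations are given as [roll, pitch, yaw] about the fixed x, y, z axes, in that order (R = Rz(yaw) Ry(pitch) Rx(roll)).
In Python, from cell import r gives the robot as it stands.
- The arm moves only by the tool move_arm, never from a script. Its argument "moves" is text: rows parted by semicolons, each of 5 numbers parted by spaces: the shift along the world's x, y, z normalised to -1 to 1, where 1 is 0.1 m, then the turn about the world's z normalised to -1 to 1, where 1 is 180 degrees, then the opening, from 0 (shut) to 1 (fully open). A call has 1 to 8 rows; each row shifts and turns the commanded pose from where the row before left it; what a row does not reach is not made up. A row lasts 1/12 s, in which the tool goes at most 41.7 mm and 7.16 degrees, less where a joint would pass 70% of its speed; a pose out of reach is approached as far as the arm can. A call with a number of a shift or a turn outside -1 to 1 is refused whole. A call with a gripper value outside its range is refused whole. The fingers move at their own pace and stop on an object; "grip_force" is the grip in N (left out, the last holds). Time passes only in rows, so rows that do not move let the fingers close. It gives the time, the measured TCP pose, the force and the opening at its end, in the units of the state.
- r.read_state(): the state, without advancing time (a new reading comes with each control period).
- r.get_image(name): name is "side" or "top"; returns the picture (480x640x3 uint8, blue, green, red); there is no depth.
- r.get_calibration(name): a dict with "fov_y" (degrees; the focal length in pixels is half the picture's height over the tangent of half this angle, whatever the lens; pixels are square), "cx", "cy" (the principal point, pixels), "k1" (the pictures are not rectified: a ray, as slopes to the right and down, at radius r is drawn at 1 + k1 r^2 times it, then the intrinsics apply), "R" (3x3) and "t" (3): a world point X has camera coordinates R X + t. Camera axes: x right, y down, z forward; pixel columns grow to the right and rows downward; lengths in m; the calibration is good to about 2 mm. A picture is of the moment at which its call begins. get_calibration takes no time and is no camera call.
- r.close_job(): hands the job in, once; it reports no verdict.
The state is a dict: "time": time; "joint_pos": joint angles; "dq": joint speeds; "joint_efforts": joint torques, N m; "position": TCP position; "orientation": TCP orientation; "ft_force": force on the tool from outside, world axes, zero at the start; "ft_torque": the same for the moment, N m; "grip_width": finger opening in m.
Only numpy, scipy, OpenCV 4.12 (cv2) and the standard library are available. Lean on these libraries where they do the work, as an engineer would, in place of code of your own. Each camera call takes 0.05 s, during which the arm holds its last target.

### The job

Try the plug gauge in both electrode holders standing on the bench mat, with a light, steady push each time and no forcing: in one it goes fully down, in the other a tight sleeve stops it partway. Finish with the gauge standing fully home in the good holder on the mat, and the tight holder set down gently, upright, in the grey reject tray. Leave everything else on the bench where it is.

Things in the scene. Friction and masses are not known exactly. Their poses are not given: they have to be found in the camera images.
- holder_a: White plastic electrode holder, loose, about 220 g, a round upright cup 50 mm outside diameter, 60 mm high. Origin: centre of its underside, z up. Blind hole from above: mouth 21 mm wide, 10 mm deep; below it a hidden chamber 27 mm wide down to the inner floor, 8 mm above the underside, on which a loose steel sleeve lies (see the mouth point).
- holder_b: The other, identical looking, white plastic electrode holder, loose, about 220 g, a round upright cup 50 mm outside diameter, 60 mm high. Origin: centre of its underside, z up. Blind hole from above: mouth 21 mm wide, 10 mm deep; below it a hidden chamber 27 mm wide down to the inner floor, 8 mm above the underside, on which a loose steel sleeve lies (see the mouth point).
- holder_a_mouth (a point): Centre of the mouth of holder_a, on its axis, 60 mm above the underside. Hidden sleeve below: 24 mm outside, its top 22 mm above the underside, floats 1.5 mm sideways and gives way to the bevelled pin. Bore 19 mm in one holder (gauge slips through to the floor), 12 mm in the other (gauge stopped at 22 mm); which is which changes and cannot be seen.
- holder_b_mouth (a point): Centre of the mouth of holder_b, on its axis, 60 mm above the underside. Hidden sleeve below: 24 mm outside, its top 22 mm above the underside, floats 1.5 mm sideways and gives way to the bevelled pin. Bore 19 mm in one holder (gauge slips through to the floor), 12 mm in the other (gauge stopped at 22 mm); which is which changes and cannot be seen.
- gauge: Plug gauge, about 150 g, at the start upright in the aluminium stand, hanging by its flange. Origin: centre of the pin's lower end; z up to the handle. Steel pin 17 mm diameter, 0 to 55 mm (bevelled end, 14 mm at the tip, full from 2 mm up); flange 30 mm diameter, 55 to 60 mm; black handle 22 mm diameter, 60 to 105 mm, gripped from above.
- gauge_tip (a point): Centre of the lower end of the pin (same as the gauge's origin). Fully home it rests on the inner floor, 8 mm above the holder's underside, with the flange 3 mm above the rim; stopped by the tight sleeve it is at 22 mm and the flange is 17 mm above the rim.
- stand: Fixed aluminium gauge stand, a block 64 x 64 x 58 mm with a 21 mm hole right through from top to bottom; the gauge's flange rests on its top and the pin's end hangs 3 mm above the bench. Origin: centre of the underside.
- mat: Fixed grey rubber bench mat 220 (its x) x 300 (its y) x 4 mm under both holders. Origin: centre of the underside; its top is 4 mm above the bench.
- tray: Fixed shallow grey reject tray, open on top, 150 x 150 mm outside, 24 mm high, walls 4 mm and floor about 4 mm thick. Origin: centre of the underside.
- jar: Bystander: white jar with a blue cap, 52 mm diameter, 75 mm high. Origin: centre of the underside.
- vial_1: Bystander: clear vial with a metal cap, 26 mm diameter, 50 mm high. Origin: centre of the underside.
- vial_2: Bystander: second such vial, 26 mm diameter, 50 mm high. Origin: centre of the underside.
- beaker: Bystander: glass beaker 68 mm diameter, 80 mm high. Origin: centre of the underside.
- amber: Bystander: amber glass bottle with a red cap, 68 mm diameter, 140 mm high. Origin: centre of the underside.
- cap: Bystander: loose blue screw cap lying on the bench, 38 mm diameter, 16 mm high. Origin: centre of the underside.
Things that resemble listed ones, but are neither listed nor needed, are in the scene too. Several things have the shape of the gauge; the one meant has the colours described above.

How it is judged:
On the way, in this order (a step that is already met when the one before it is completed fails the run):
1. the gauge, pressed lightly into the tight holder, is stopped by its sleeve (holder pressed on the mat with more than 5 N, weight included) (((z of gauge_tip in the frame of holder_a between 0.018 and 0.0245 m and horizontal distance between gauge_tip and holder_a below 0.006 m and angle between gauge's own z axis and vertical below 0.15 rad and contact force between holder_a and mat above 5 N) or (z of gauge_tip in the frame of holder_b between 0.018 and 0.0245 m and horizontal distance between gauge_tip and holder_b below 0.006 m and angle between gauge's own z axis and vertical below 0.15 rad and contact force between holder_b and mat above 5 N))), for 0.1 s.
2. the gauge is fully home in the good holder (((z of gauge_tip in the frame of holder_a between 0.005 and 0.0115 m and horizontal distance between gauge_tip and holder_a below 0.006 m and angle between gauge's own z axis and vertical below 0.15 rad) or (z of gauge_tip in the frame of holder_b between 0.005 and 0.0115 m and horizontal distance between gauge_tip and holder_b below 0.006 m and angle between gauge's own z axis and vertical below 0.15 rad))), for 0.2 s.
At the end, for the whole second after the job is handed in: One holder upright (0.1 rad) on the mat, gauge fully home in it (pin end within 3.5 mm of the inner floor, 6 mm of the axis, 0.15 rad of upright); the other upright (0.1 rad) on the tray floor, its centre within 65 mm of the tray centre along both tray axes; all at rest ((((z of gauge_tip in the frame of holder_a between 0.005 and 0.0115 m and horizontal distance between gauge_tip and holder_a below 0.006 m and angle between gauge's own z axis and vertical below 0.15 rad) and angle between each of holder_a, holder_b's own z axis and vertical below 0.1 rad and contact force between holder_a and mat above 0.5 N and x of holder_a in the frame of mat between -0.11 and 0.11 m and y of holder_a in the frame of mat between -0.15 and 0.15 m and contact force between holder_b and tray above 0.5 N and x of holder_b in the frame of tray between -0.065 and 0.065 m and y of holder_b in the frame of tray between -0.065 and 0.065 m and linear speed of each of holder_a, holder_b, gauge below 0.02 m/s) or ((z of gauge_tip in the frame of holder_b between 0.005 and 0.0115 m and horizontal distance between gauge_tip and holder_b below 0.006 m and angle between gauge's own z axis and vertical below 0.15 rad) and angle between each of holder_b, holder_a's own z axis and vertical below 0.1 rad and contact force between holder_b and mat above 0.5 N and x of holder_b in the frame of mat between -0.11 and 0.11 m and y of holder_b in the frame of mat between -0.15 and 0.15 m and contact force between holder_a and tray above 0.5 N and x of holder_a in the frame of tray between -0.065 and 0.065 m and y of holder_a in the frame of tray between -0.065 and 0.065 m and linear speed of each of holder_b, holder_a, gauge below 0.02 m/s))); the robot touches nothing.
It fails at once if a holder is pressed on the mat with more than 30 N (gauge forced) (contact force between any of holder_a, holder_b and mat above 30 N).
It fails at once if a holder is dropped or slammed into the tray (more than 60 N) (contact force between any of holder_a, holder_b and tray above 60 N).
It fails at once if a bystander is moved more than 30 mm or tipped (distance of any of jar, vial_1, vial_2, beaker, amber, cap from where it was at the start of the episode above 0.03 m or angle between any of jar, vial_1, vial_2, beaker, amber, cap's own z axis and vertical above 0.4 rad).
It also fails if it takes over 72 s, if anything falls off the work surface, if the arm or the gripper's body presses on something with over 40 N, if the wrist force passes 120 N, or if a joint passes its speed limit or range.

## Working session

There is one attempt and no reset: what is moved stays moved. The work goes in short steps, Python scripts to look and compute and a tool call to move; the robot and the scene stay as the last step left them, time stands still between calls to the robot, and variables do not carry over. Pictures are saved under pics/ and viewed, and the job is handed in when it is done.

Besides the shell and the picture viewer there is one more tool, called after "Emit:" as a command line: name --argument value ..., lists and objects as JSON in quotes. move_arm: Moves the arm, as the interface text tells. Its arguments: {"type":"object","properties":{"moves":{"type":"string"},"grip_force":{"type":"number"}},"required":["moves"]}

```bash
mkdir -p pics; ls
python3 - <<'E'
from cell import r
import cv2
s=r.read_state(); print(s); print(r.grip_depth)
for n in("top","side"):
    cv2.imwrite(f"pics/{n}0.png",r.get_image(n)); print(n,r.get_calibration(n))
E
```

```text
pics
{'time': 0.0, 'joint_pos': array([-9.65384328e-01,  3.85556633e-01,  6.65008840e-03, -5.02739434e-04,
       -1.19401155e+00, -2.58570550e-01]), 'dq': array([-0.00019682,  0.00109598,  0.00111065,  0.00023386, -0.00043412,
       -0.00098203]), 'joint_efforts': array([ 2.48047609e-04, -3.90660489e+01,  1.87407428e+01,  4.21965569e+00,
        1.11004259e-02, -1.92799175e-04]), 'position': array([ 0.21225514, -0.58721971,  0.2214685 ]), 'orientation': array([-3.14150166e+00, -2.17070622e-03,  1.91745221e+00]), 'ft_force': array([ 0.43179866, -0.16469996,  0.89870865]), 'ft_torque': array([ 0.00300271, -0.05455233, -0.00353485]), 'grip_width': 0.08707724528303432}
0.0187
top {'fov_y': 57.437023979306204, 'cx': 310.88797881527984, 'cy': 238.07582596342954, 'k1': -0.08852223929418258, 'R': array([[-0.00497245, -0.9998123 , -0.01872561],
       [-0.98166457,  0.00844877, -0.19042922],
       [ 0.19055168,  0.01743537, -0.98152232]]), 't': array([0.03418801, 0.58544928, 0.82173271])}
side {'fov_y': 56.00442234751382, 'cx': 314.5055023678702, 'cy': 241.29923721675956, 'k1': 0.02908189105179114, 'R': array([[-0.99927881, -0.03626814,  0.01124672],
       [-0.03279163,  0.67489037, -0.73718905],
       [ 0.01914617, -0.7370262 , -0.67559293]]), 't': array([0.54987868, 0.05547592, 0.82866748])}
```

View pics/top0.png

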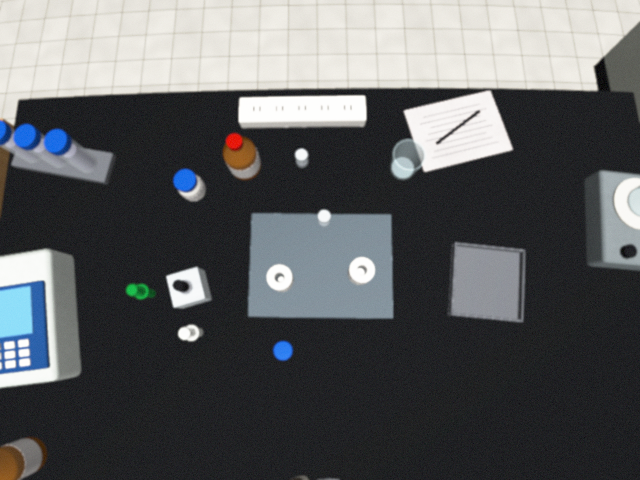

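View pics/side0.png

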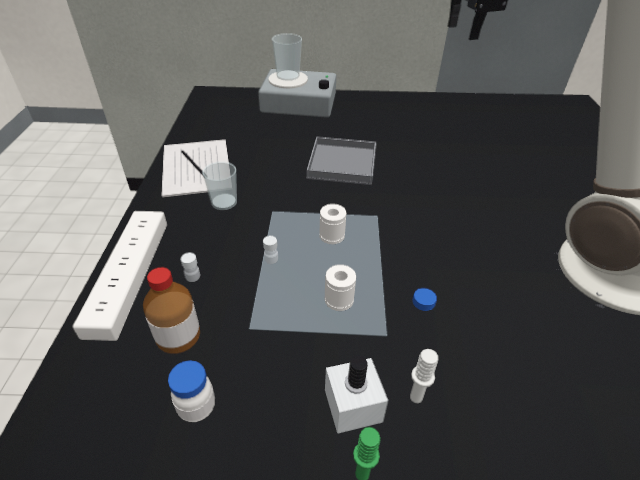

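```bash
cat > h.py <<'E'
import numpy as np, cv2
from cell import r
def K(c):
    f=240/np.tan(np.radians(c['fov_y']/2)); return np.array([[f,0,c['cx']],[0,f,c['cy']],[0,0,1]])
def ray(n,uv):
    c=r.get_calibration(n); p=cv2.undistortPoints(np.array(uv,float).reshape(-1,1,2),K(c),np.array([c['k1'],0,0,0.]))[:,0]
    d=np.c_[p,np.ones(len(p))]@c['R']; o=-c['R'].T@c['t']; return o,d
def cast(n,uv,z):
    o,d=ray(n,uv); return o+d*((z-o[2])/d[:,2])[:,None]
def proj(n,X):
    c=r.get_calibration(n); X=np.array(X,float).reshape(-1,3)
    return cv2.projectPoints(X,cv2.Rodrigues(c['R'])[0],c['t'],K(c),np.array([c['k1'],0,0,0.]))[0][:,0]
E
python3 - <<'E'
import cv2,numpy as np
t=cv2.imread('pics/top0.png');s=cv2.imread('pics/side0.png')
def c(i,x,y,w,h,k): return cv2.resize(i[y:y+h,x:x+w],None,fx=k,fy=k,interpolation=cv2.INTER_NEAREST)
a=np.vstack([np.hstack([c(t,245,245,50,50,8),c(t,340,245,50,50,8)][:1]+[c(t,335,245,50,50,8)])])
cv2.imwrite('pics/c1.png',a)
cv2.imwrite('pics/c2.png',np.hstack([c(t,120,260,100,90,4),c(s,315,340,130,140,3)[:360]]))
cv2.imwrite('pics/c3.png',c(s,300,190,80,130,4))
E
```

```text
(no output)
```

View pics/c1.png

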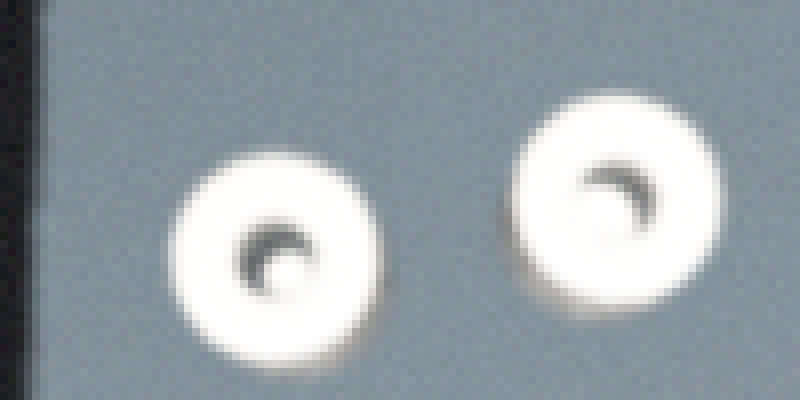

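View pics/c2.png

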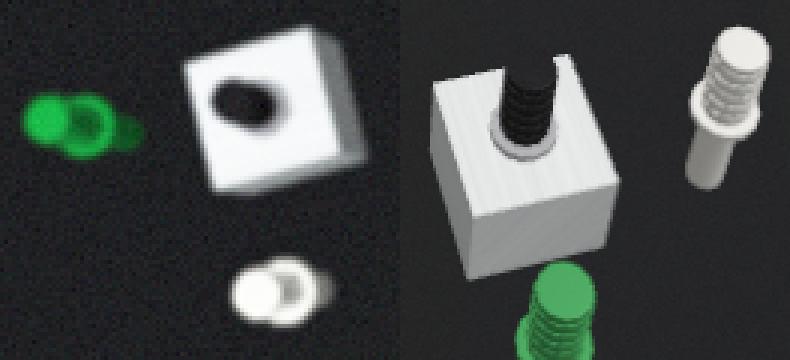

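View pics/c3.png

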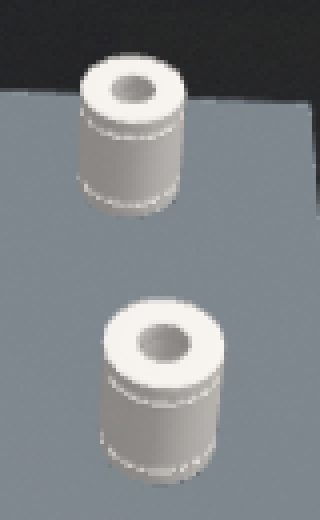

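```bash
cat > m.py <<'E'
from h import *
from scipy.optimize import least_squares
def circ(P):
    f=lambda q:np.hypot(P[:,0]-q[0],P[:,1]-q[1])-q[2]
    s=least_squares(f,[*P[:,:2].mean(0),.02],loss='soft_l1',f_scale=.001); return s.x*1000,np.sqrt((s.fun**2).mean())*1000
def rim(img,n,box,thr,z,inner=False):
    x,y,w,h=box; k=4
    g=cv2.resize(img[y:y+h,x:x+w].min(2),None,fx=k,fy=k,interpolation=cv2.INTER_CUBIC)
    m=(g>thr).astype(np.uint8)
    cs,hi=cv2.findContours(m,cv2.RETR_CCOMP,cv2.CHAIN_APPROX_NONE)
    idx=[i for i in range(len(cs)) if (hi[0][i][3]>=0)==inner]
    i=max(idx,key=lambda i:cv2.contourArea(cs[i]))
    p=(cs[i][:,0]+.5)/k-.5+[x,y]
    return circ(cast(n,p,z))
if __name__=='__main__':
    t=cv2.imread('pics/top0.png');s=cv2.imread('pics/side0.png')
    for nm,b in(('L',(255,250,50,50)),('R',(338,245,50,50))):
        for th in (225,240): print('top',nm,th,rim(t,'top',b,th,.064))
    for nm,b in(('R',(312,198,45,60)),('L',(318,258,45,60))):
        for th in(205,215,225): print('side',nm,th,rim(s,'side',b,th,.064),rim(s,'side',b,th,.064,True))
E
python3 m.py
```

```text
top L 225 (array([507.41557777,  93.20923337,  24.56210147]), np.float64(0.24459900017471645))
top L 240 (array([507.41764616,  93.17829813,  23.80741545]), np.float64(0.2479480905885518))
top R 225 (array([520.69477935, -69.20323752,  24.64613639]), np.float64(0.2509457123003335))
top R 240 (array([520.70383153, -69.26078206,  23.93215955]), np.float64(0.2669835652635165))
side R 205 (array([519.10080548, -68.5935781 ,  23.59992953]), np.float64(0.3772620506261504)) (array([518.94571074, -68.98841974,  11.10668771]), np.float64(0.2719737149600941))
side R 215 (array([519.09395212, -68.72311021,  23.2855161 ]), np.float64(0.3721631148994407)) (array([518.99883516, -69.05420141,  11.48160152]), np.float64(0.3152966001207335))
side R 225 (array([519.06114944, -68.73519399,  22.81465104]), np.float64(0.49783902577652406)) (array([519.07135641, -68.98142183,  11.96109872]), np.float64(0.42952548718302663))
side L 205 (array([505.60616964,  93.38194764,  23.93127964]), np.float64(0.2941399556319457)) (array([505.51975897,  93.24395149,  11.06963914]), np.float64(0.23931538150648388))
side L 215 (array([505.62668694,  93.3337409 ,  23.67673987]), np.float64(0.28550763964144577)) (array([505.57020748,  93.25019137,  11.41482181]), np.float64(0.2609726148169258))
side L 225 (array([505.60413892,  93.37820731,  23.3275194 ]), np.float64(0.32788522143977844)) (array([505.58832531,  93.24120546,  11.82660335]), np.float64(0.3205675050340836))
```

```bash
cat > m2.py <<'E'
from m import *
t=cv2.imread('pics/top0.png');s=cv2.imread('pics/side0.png')
def up(img,box,k=4):
    x,y,w,h=box; return cv2.resize(img[y:y+h,x:x+w],None,fx=k,fy=k,interpolation=cv2.INTER_CUBIC)
def back(p,box,k=4): return (p+.5)/k-.5+np.array(box[:2])
# stand top face
for n,img,b,th in(('top',t,(155,255,70,65),170),('side',s,(318,340,75,95),190)):
    m=(up(img,b).min(2)>th).astype(np.uint8); cs,_=cv2.findContours(m,0,1); c=max(cs,key=cv2.contourArea)
    P=cast(n,back(cv2.convexHull(c)[:,0],b),.058)
    print(n,'stand',cv2.minAreaRect((P[:,:2]*1000).astype(np.float32)))
# handle blob in both views: dark on bright
b=(165,272,35,30); m=(up(t,b).max(2)<90).astype(np.uint8); cs,_=cv2.findContours(m,0,1); c=max(cs,key=cv2.contourArea)
p=back(c[:,0],b); print('top handle px',cv2.fitEllipse(p.astype(np.float32)),p.min(0),p.max(0))
o=r.get_calibration('top')
for z in (.063,.085,.108): print(z,cast('top',[p.mean(0)],z)*1000)
# tray outline
b=(440,232,95,100); g=up(t,b).mean(2); 
m=(g>60).astype(np.uint8); cs,_=cv2.findContours(m,0,1); c=max(cs,key=cv2.contourArea)
P=cast('top',back(cv2.convexHull(c)[:,0],b),.024); print('tray',cv2.minAreaRect((P[:,:2]*1000).astype(np.float32)))
cv2.imwrite('pics/hs.png',cv2.resize(s[345:400,330:390],None,fx=10,fy=10,interpolation=cv2.INTER_NEAREST))
for q in ([.41,.27,.108],[.41,.27,.063]): print(proj('side',q),proj('top',q))
E
python3 m2.py
```

```text
top stand ((488.4872741699219, 280.31109619140625), (67.44209289550781, 66.20451354980469), 16.453325271606445)
side stand ((486.99609375, 280.39501953125), (64.0251235961914, 64.1912841796875), 16.32720184326172)
top handle px ((180.7913360595703, 285.55438232421875), (9.982600212097168, 15.863668441772461), 104.91975402832031) [173.125 280.125] [188.375 290.875]
0.063 [[491.04952233 288.00101534  63.        ]]
0.085 [[489.17914165 280.9796122   85.        ]]
0.108 [[487.22374367 273.63905437 108.        ]]
tray ((498.2291564941406, -332.0032958984375), (159.64202880859375, 155.5950164794922), 83.3514633178711)
[[420.07696068 357.33081496]] [[180.88441452 327.34688524]]
[[414.3488665  376.72499835]] [[188.02052605 327.14991425]]
```

View pics/hs.png

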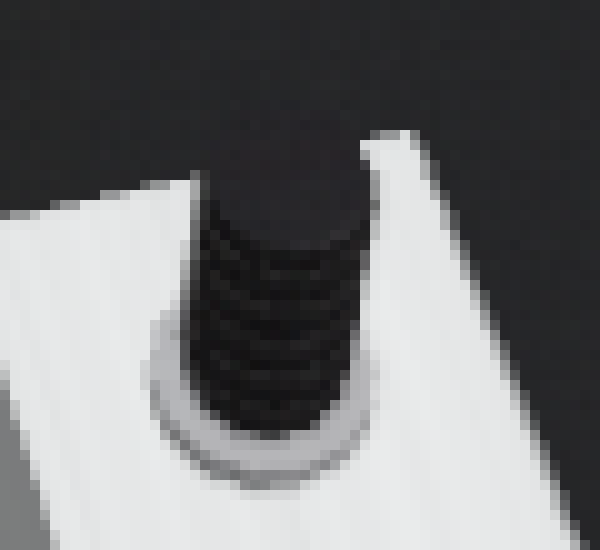

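Run:
```python
from m import *
print(cast('side',[[344.8,382],[367.3,382],[356.3,391.8]],.063)*1000)
# handle left/right edges near top front, and flange tests
for c in ([.4875,.2803],[.4895,.2803]):
    a=np.linspace(0,2*np.pi,73)
    for R,z in((.015,.063),(.011,.063),(.011,.108)):
        p=proj('side',np.c_[c[0]+R*np.cos(a),c[1]+R*np.sin(a),0*a+z]); print(c,R,z,p.min(0).round(1),p.max(0).round(1))
s=cv2.imread('pics/side0.png')
from m import circ
p=[]
for row in range(372,392):
    g=s[row,335:380].astype(float).mean(1)
    # flange/stand boundary ~ between 225 and 180
print(s[382,340:374].mean(1).round().astype(int)); print(s[375:398,356].mean(1).round().astype(int))
print(s[365,343:375].mean(1).round().astype(int))
```

```text
[[501.37543273 281.7955799   63.        ]
 [472.14479749 280.48963828  63.        ]
 [486.89624962 294.90951689  63.        ]]
[0.4875, 0.2803] 0.015 0.063 [343.9 371.1] [367.  392.1]
[0.4875, 0.2803] 0.011 0.063 [347.  373.8] [363.9 389.2]
[0.4875, 0.2803] 0.011 0.108 [349.1 354.4] [367. 370.]
[0.4895, 0.2803] 0.015 0.063 [342.4 371.1] [365.5 392. ]
[0.4895, 0.2803] 0.011 0.063 [345.5 373.8] [362.4 389.1]
[0.4895, 0.2803] 0.011 0.108 [347.5 354.3] [365.4 369.9]
[230 231 233 233 207 186 184 185 118  51  23  22  24  24  28  35  34  28
  31  32  36  37  30  31  70 175 184 199 226 233 233 234 232 231]
[ 35  29  19  20  31  26  18  34  26  20  27  30  25  65 165 182 178 132
 132 212 230 229 229]
[230 230 226 227 229 227 139  42  29  39  37  41  39  41  41  40  40  41
  38  39  40  38  40  42 105 222 228 231 229 229 225 126]
```

Emit:
move_arm --moves "0.115 0.361 0 0 0.5;0.115 0.361 0 0 0.5;0.115 0.361 0 0 0.5;0.115 0.361 0 0 0.5;0.115 0.361 0 0 0.5;0.115 0.361 0 0 0.5;0.115 0.361 0 0 0.5;0.115 0.361 0 0 0.5"

```text
time: 0.77
position: [0.3043, -0.2972, 0.2223]
orientation: [-3.141, -0.0, 1.917]
ft_force: [1.9, -0.4, 0.7]
grip_width: 0.046
```

Emit:
move_arm --moves "0.115 0.361 0 0 0.5;0.115 0.361 0 0 0.5;0.115 0.361 0 0 0.5;0.115 0.361 0 0 0.5;0.115 0.361 0 0 0.5;0.115 0.361 0 0 0.5;0.115 0.361 0 0 0.5;0.115 0.361 0 0 0.5"

```text
time: 1.43
position: [0.3962, -0.0083, 0.2226]
orientation: [3.141, -0.0, 1.918]
ft_force: [1.2, -1.0, -0.6]
grip_width: 0.0434
```

Emit:
move_arm --moves "0.115 0.361 0 0 0.5;0.115 0.361 0 0 0.5;0.115 0.361 0 0 0.5;0.115 0.361 0 0 0.5;0.115 0.361 0 0 0.5;0.115 0.361 0 0 0.5;0.115 0.361 0 0 0.5;0 0 0 0 0.5"

```text
time: 2.1
position: [0.4788, 0.2479, 0.2214]
orientation: [3.14, -0.0, 1.922]
ft_force: [0.8, -0.7, -0.5]
grip_width: 0.0431
```

Emit:
move_arm --moves "0.09 0.32 0 0 0.5;0 0 -0.3 0 0.5;0 0 -0.3 0 0.5;0 0 -0.3 0 0.5;0 0 0 0 0.5;0 0 0 0 0.5"

```text
time: 2.6
position: [0.4853, 0.2736, 0.1314]
orientation: [-3.138, 0.002, 1.918]
ft_force: [0.3, 0.4, 0.7]
grip_width: 0.0432
```

Run:
```python
from m import *
s=r.read_state(); print(s['position'],s['orientation'])
a=r.get_image('side');b=r.get_image('top')
cv2.imwrite('pics/s1.png',a);cv2.imwrite('pics/t1.png',b)
cv2.imwrite('pics/v1.png',np.hstack([cv2.resize(a[290:440,290:440],(400,400)),cv2.resize(b[230:340,130:240],(400,400))]))
print(proj('side',s['position']),proj('top',s['position']))
```

```text
[0.48532289 0.27358303 0.1314294 ] [-3.13792261e+00  2.21450588e-03  1.91778099e+00]
[[361.13481534 346.44066957]] [[176.76136168 285.4771578 ]]
```

View pics/v1.png

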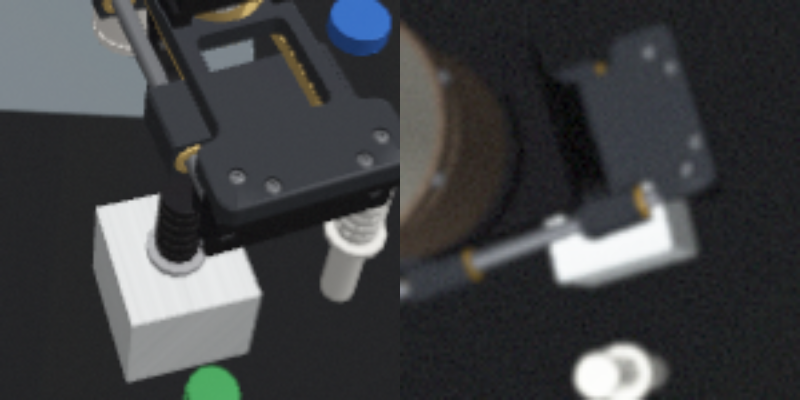

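Emit:
move_arm --moves "0.025 0.066 0 0 0.5;0 0 -0.2 0 0.5;0 0 0 0 0.5;0 0 0 0 0.5"

```text
time: 3.03
position: [0.4886, 0.2813, 0.1132]
orientation: [3.141, 0.0, 1.918]
ft_force: [0.4, 0.3, -0.9]
grip_width: 0.0432
```

Emit:
move_arm --moves "-0.01 -0.01 -0.15 0 0.5;0 0 -0.15 0 0.5;0 0 -0.13 0 0.5;0 0 0 0 0.5;0 0 0 0 0.5"

```text
time: 3.45
position: [0.4879, 0.2805, 0.0704]
orientation: [3.141, 0.0, 1.918]
ft_force: [0.9, 0.5, 0.0]
grip_width: 0.0435
```

Now close on the handle.

Emit:
move_arm --moves "0 0 0 0 0;0 0 0 0 0;0 0 0 0 0;0 0 0 0 0;0 0 0 0 0;0 0 0 0 0" --grip_force 25

```text
time: 3.95
position: [0.4877, 0.2805, 0.0702]
orientation: [3.141, -0.0, 1.918]
ft_force: [-0.1, -0.6, 3.6]
grip_width: 0.0216
```

Emit:
move_arm --moves "0 0 0.1 0 0;0 0 0.2 0 0;0 0 0.4 0 0;0 0 0.4 0 0;0 0 0.4 0 0;0 0 0 0 0;0 0 0 0 0"

```text
time: 4.53
position: [0.4882, 0.2809, 0.2228]
orientation: [3.136, -0.003, 1.917]
ft_force: [-1.3, 0.7, -1.9]
grip_width: 0.0217
```

Run:
```python
from m import *
s=r.read_state(); print(s['position'],s['orientation'],s['ft_force'])
a=r.get_image('side');b=r.get_image('top')
cv2.imwrite('pics/s2.png',a);cv2.imwrite('pics/t2.png',b)
p=s['position']; q=proj('side',[p,p-[0,0,.067],p-[0,0,.007]]); print(q)
x,y=q[0].astype(int)
cv2.imwrite('pics/v2.png',cv2.resize(a[y-70:y+80,x-75:x+75],(600,600)))
print(x-75,y-70)
```

```text
[0.48820953 0.2808991  0.22281058] [ 3.13588392e+00 -2.90709231e-03  1.91746517e+00] [-1.26202164  0.74853835 -1.86661662]
[[365.59710589 302.21611783]
 [360.58617485 339.48801685]
 [365.02921041 306.43133814]]
290 232
```

View pics/v2.png

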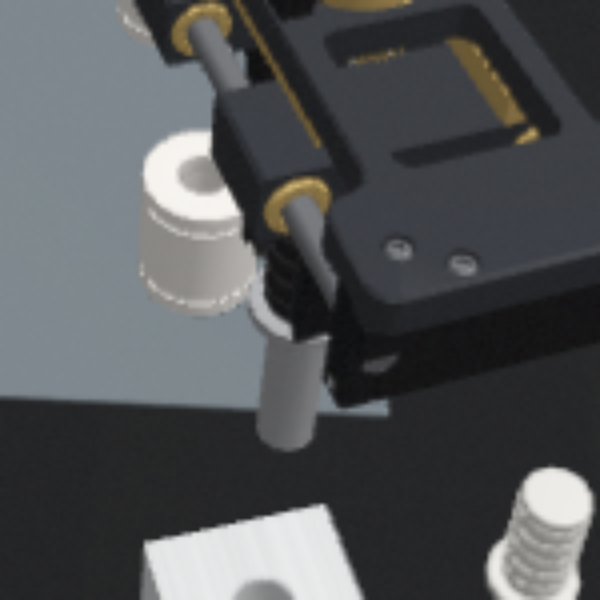

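Emit:
move_arm --moves "0.03 -0.31 0 0 0;0.03 -0.31 0 0 0;0.03 -0.31 0 0 0;0.03 -0.31 0 0 0;0.03 -0.31 0 0 0;0.03 -0.31 0 0 0;0 0 -0.4 0 0;0 0 -0.35 0 0"

```text
time: 5.3
position: [0.5053, 0.0924, 0.1434]
orientation: [3.14, -0.001, 1.914]
ft_force: [-0.0, 1.3, -3.5]
grip_width: 0.0211
```

Emit:
move_arm --moves "0 0 0 0 0;0 0 0 0 0;0 0 0 0 0"

```text
time: 5.55
position: [0.5063, 0.0945, 0.1453]
orientation: [3.141, 0.001, 1.919]
ft_force: [0.2, -0.0, -0.4]
grip_width: 0.0214
```

```bash
cat > look.py <<'E'
import sys
from m import *
n=sys.argv[1]
s=r.read_state(); print(s['time'],s['position'],s['orientation'],s['ft_force'])
a=r.get_image('side');b=r.get_image('top')
cv2.imwrite(f'pics/s{n}.png',a);cv2.imwrite(f'pics/t{n}.png',b)
p=s['position']; q=proj('side',[p,p-[0,0,.0672]]); print(q)
x,y=q[1].astype(int); x=max(75,min(565,x)); y=max(75,min(405,y))
cv2.imwrite(f'pics/v{n}.png',cv2.resize(a[y-75:y+75,x-75:x+75],(600,600)))
print(x-75,y-75)
E
python3 look.py 3
```

```text
5.55 [0.506328   0.09447297 0.14534321] [3.14103994e+00 1.00007086e-03 1.91881474e+00] [ 0.18810318 -0.02921    -0.40043329]
[[342.86203526 238.26061915]
 [340.58986515 269.68938401]]
265 194
```

View pics/v3.png

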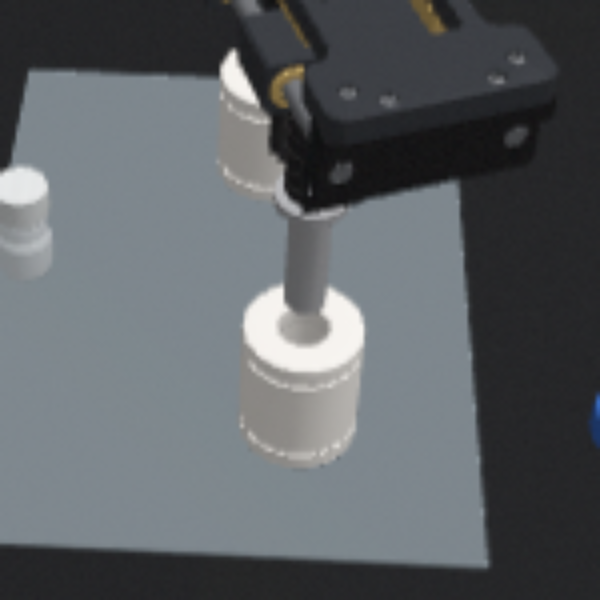

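Emit:
move_arm --moves "0 -0.011 -0.1 0 0;0 0 -0.1 0 0;0 0 -0.06 0 0;0 0 -0.06 0 0;0 0 0 0 0;0 0 0 0 0"

```text
time: 6.15
position: [0.5052, 0.0929, 0.112]
orientation: [-3.14, 0.0, 1.918]
ft_force: [0.7, 0.0, -0.7]
grip_width: 0.0215
```

Emit:
move_arm --moves "0 0 -0.05 0 0;0 0 -0.05 0 0;0 0 -0.04 0 0;0 0 0 0 0;0 0 0 0 0"

```text
time: 6.57
position: [0.5053, 0.0929, 0.0982]
orientation: [-3.141, 0.0, 1.918]
ft_force: [1.1, -0.0, -1.2]
grip_width: 0.0213
```

Emit:
move_arm --moves "0 0 -0.01 0 0;0 0 -0.01 0 0;0 0 -0.01 0 0;0 0 -0.01 0 0;0 0 0 0 0;0 0 0 0 0"

```text
time: 7.07
position: [0.5054, 0.093, 0.0945]
orientation: [-3.142, 0.0, 1.918]
ft_force: [-0.1, 0.4, -1.4]
grip_width: 0.0217
```

Emit:
move_arm --moves "0 0 -0.01 0 0;0 0 -0.01 0 0;0 0 0 0 0;0 0 0 0 0"

```text
time: 7.4
position: [0.5058, 0.0932, 0.0931]
orientation: [3.141, 0.0, 1.918]
ft_force: [-1.0, 0.1, 3.4]
grip_width: 0.0215
```

Emit:
move_arm --moves "0 0 -0.01 0 0;0 0 -0.005 0 0;0 0 0 0 0;0 0 0 0 0"

```text
time: 7.73
position: [0.5067, 0.0934, 0.0929]
orientation: [3.139, 0.001, 1.919]
ft_force: [-2.4, 0.0, 10.3]
grip_width: 0.0214
```

Emit:
move_arm --moves "0 0 0 0 0;0 0 0 0 0"

```text
time: 7.9
position: [0.5066, 0.0934, 0.0929]
orientation: [3.139, 0.001, 1.919]
ft_force: [-1.9, -0.7, 9.8]
grip_width: 0.0211
```

```bash
python3 look.py 4
```

```text
7.9 [0.50661138 0.09336488 0.09293139] [3.13862716e+00 5.16934302e-04 1.91856632e+00] [-1.88307143 -0.72936657  9.75005531]
[[340.87801053 262.6099508 ]
 [338.83929239 291.06758965]]
263 216
```

View pics/v4.png

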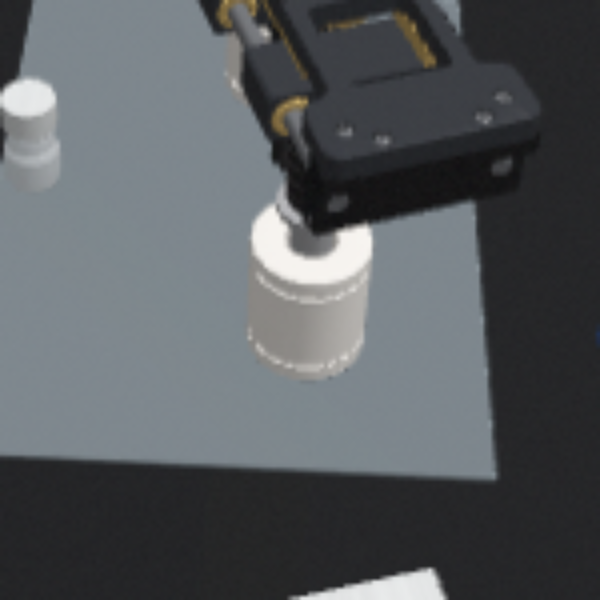

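Emit:
move_arm --moves "0 0 0.02 0 0;0 0 0.1 0 0;0 0 0.2 0 0;0 0 0.3 0 0;0 0 0 0 0;0 0 0 0 0"

```text
time: 8.5
position: [0.5062, 0.0935, 0.1547]
orientation: [3.138, -0.001, 1.917]
ft_force: [-0.9, -0.2, -1.1]
grip_width: 0.0214
```

Emit:
move_arm --moves "0.034 -0.4 0 0 0;0.034 -0.4 0 0 0;0.034 -0.4 0 0 0;0.034 -0.4 0 0 0;0 0 0 0 0;0 0 0 0 0;0 0 0 0 0"

```text
time: 9.08
position: [0.5182, -0.0671, 0.1519]
orientation: [-3.139, -0.001, 1.916]
ft_force: [-0.0, -0.5, -0.8]
grip_width: 0.0212
```

Emit:
move_arm --moves "0.014 -0.019 -0.05 0 0;0 0 0 0 0;0 0 0 0 0"

```text
time: 9.33
position: [0.5202, -0.0678, 0.1474]
orientation: [-3.14, -0.0, 1.919]
ft_force: [-0.6, 0.2, -0.6]
grip_width: 0.0215
```

```bash
python3 look.py 5
```

```text
9.3333 [ 0.52016189 -0.06783704  0.14741872] [-3.14032822e+00 -4.16912181e-04  1.91933668e+00] [-0.62967942  0.17135185 -0.6453964 ]
[[334.08746519 174.87839772]
 [332.60479029 205.32191235]]
257 130
```

View pics/v5.png

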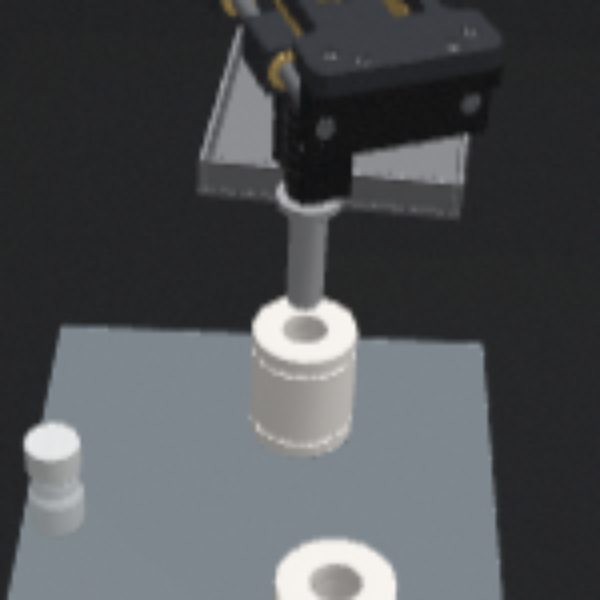

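Emit:
move_arm --moves "0 -0.01 -0.08 0 0;0 0 -0.08 0 0;0 0 -0.07 0 0;0 0 -0.07 0 0;0 0 0 0 0;0 0 0 0 0"

```text
time: 9.93
position: [0.5201, -0.07, 0.1173]
orientation: [-3.14, -0.0, 1.918]
ft_force: [0.6, -0.2, -0.1]
grip_width: 0.0211
```

Emit:
move_arm --moves "0 0 -0.05 0 0;0 0 -0.05 0 0;0 0 -0.05 0 0;0 0 0 0 0;0 0 0 0 0"

```text
time: 10.35
position: [0.5203, -0.0699, 0.1027]
orientation: [-3.141, -0.0, 1.918]
ft_force: [-0.2, -0.4, -1.1]
grip_width: 0.0214
```

Emit:
move_arm --moves "0 0 -0.03 0 0;0 0 -0.03 0 0;0 0 -0.02 0 0;0 0 0 0 0"

```text
time: 10.68
position: [0.5202, -0.0699, 0.0945]
orientation: [-3.141, -0.0, 1.917]
ft_force: [0.6, -0.6, -0.4]
grip_width: 0.0214
```

Emit:
move_arm --moves "0 0 -0.01 0 0;0 0 -0.01 0 0;0 0 -0.01 0 0;0 0 0 0 0;0 0 0 0 0"

```text
time: 11.1
position: [0.5204, -0.0698, 0.092]
orientation: [-3.142, 0.0, 1.918]
ft_force: [-0.5, -0.4, -1.3]
grip_width: 0.0209
```

Emit:
move_arm --moves "0 0 -0.01 0 0;0 0 -0.01 0 0;0 0 0 0 0;0 0 0 0 0"

```text
time: 11.43
position: [0.5204, -0.0699, 0.09]
orientation: [-3.141, -0.0, 1.918]
ft_force: [-0.2, 1.0, -1.6]
grip_width: 0.0211
```

Emit:
move_arm --moves "0 0 -0.01 0 0;0 0 -0.01 0 0;0 0 -0.01 0 0;0 0 0 0 0;0 0 0 0 0"

```text
time: 11.85
position: [0.5204, -0.0699, 0.0869]
orientation: [-3.141, -0.0, 1.918]
ft_force: [0.8, 0.0, -0.2]
grip_width: 0.0212
```

Emit:
move_arm --moves "0 0 -0.01 0 0;0 0 -0.01 0 0;0 0 -0.01 0 0;0 0 0 0 0;0 0 0 0 0"

```text
time: 12.27
position: [0.5204, -0.0699, 0.0839]
orientation: [-3.141, -0.0, 1.918]
ft_force: [0.1, -0.3, -1.2]
grip_width: 0.0212
```

Slipping through — this is the good holder. On to the floor (TCP about 0.079).

Emit:
move_arm --moves "0 0 -0.01 0 0;0 0 -0.01 0 0;0 0 -0.01 0 0;0 0 0 0 0;0 0 0 0 0"

```text
time: 12.68
position: [0.5204, -0.0699, 0.081]
orientation: [-3.141, -0.0, 1.918]
ft_force: [0.7, 0.5, -1.8]
grip_width: 0.0216
```

Emit:
move_arm --moves "0 0 -0.01 0 0;0 0 -0.01 0 0;0 0 0 0 0;0 0 0 0 0"

```text
time: 13.02
position: [0.5207, -0.0699, 0.0792]
orientation: [3.141, 0.0, 1.918]
ft_force: [0.7, 0.0, 0.6]
grip_width: 0.0212
```

Emit:
move_arm --moves "0 0 -0.007 0 0;0 0 0 0 0;0 0 0 0 0;0 0 0 0 0"

```text
time: 13.35
position: [0.5209, -0.0699, 0.0792]
orientation: [3.14, 0.001, 1.918]
ft_force: [-1.3, -0.1, 4.3]
grip_width: 0.0209
```

Emit:
move_arm --moves "0 0 0.006 0 0;0 0 0 0 0.15;0 0 0 0 0.3;0 0 0 0 0.45;0 0 0 0 0.45;0 0 0 0 0.45"

```text
time: 13.85
position: [0.5202, -0.0699, 0.0786]
orientation: [-3.141, -0.0, 1.917]
ft_force: [0.3, -0.5, 0.2]
grip_width: 0.0362
```

Emit:
move_arm --moves "0 0 0.1 0 0.5;0 0 0.3 0 0.5;0 0 0.4 0 0.6;0 0 0.4 0 0.8;0 0.4 0 0 1;0 0.4 0 0 1"

```text
time: 14.35
position: [0.522, 0.01, 0.2029]
orientation: [3.134, 0.001, 1.913]
ft_force: [0.2, 0.6, -0.4]
grip_width: 0.0625
```

Emit:
move_arm --moves "-0.07 0.4 0 0 1;-0.07 0.4 0 0 1;0 0 0 0 1;0 0 0 0 1;0 0 0 0 1"

```text
time: 14.77
position: [0.5063, 0.0902, 0.1994]
orientation: [3.141, 0.0, 1.918]
ft_force: [0.6, 0.5, 0.1]
grip_width: 0.0858
```

Run:
```python
from m import *
s=r.read_state(); print(s['time'],s['position'],s['orientation'],s['ft_force'])
a=r.get_image('side');b=r.get_image('top')
cv2.imwrite('pics/s6.png',a);cv2.imwrite('pics/t6.png',b)
cv2.imwrite('pics/v6.png',cv2.resize(a[140:340,250:450],(600,600)))
```

```text
14.7667 [0.50634337 0.09019091 0.19939805] [3.14136219e+00 1.10459421e-04 1.91841628e+00] [0.59013896 0.5478495  0.08323517]
```

View pics/v6.png

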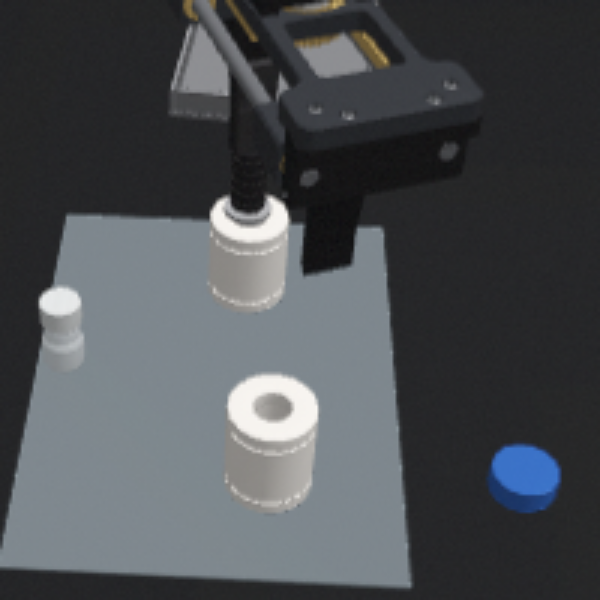

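View pics/t6.png

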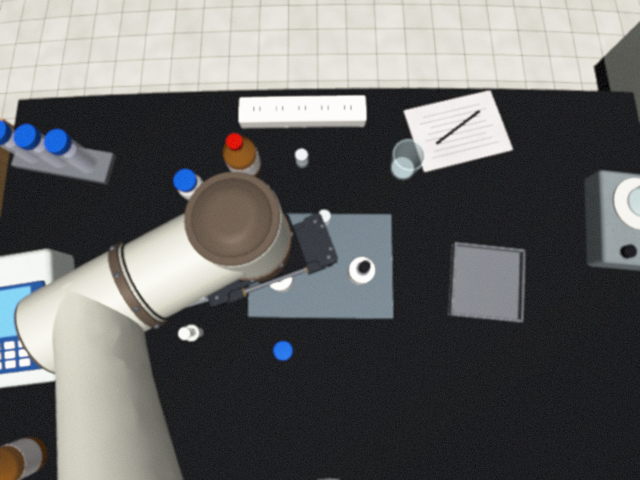

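Run:
```python
from m import *
s=cv2.imread('pics/s6.png')
print(rim(s,'side',(322,262,38,56),215,.064),rim(s,'side',(322,262,38,56),215,.064,True))
t=cv2.imread('pics/top0.png');s0=cv2.imread('pics/side0.png')
print(rim(s,'side',(315,200,35,45),215,.064))
cv2.imwrite('pics/tr.png',np.hstack([cv2.resize(t[232:332,440:540],(400,400),interpolation=cv2.INTER_CUBIC),cv2.resize(s0[115:200,295:395],(470,400),interpolation=cv2.INTER_CUBIC)][0:2]))
```

```text
(array([505.621849  ,  93.33141886,  23.67702595]), np.float64(0.28432525511600776)) (array([505.58144276,  93.2625751 ,  11.40696657]), np.float64(0.2668081547933522))
(array([518.91924538, -68.67618421,  22.51765106]), np.float64(5.334844766439401))
```

View pics/tr.png

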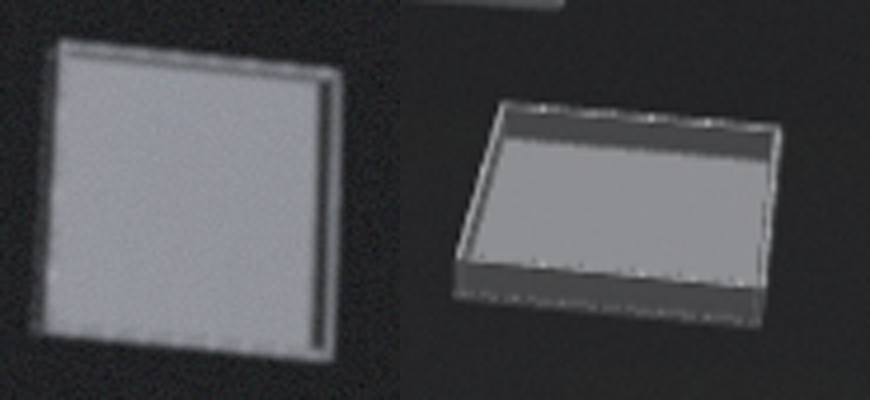

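Run:
```python
from m import *
a=np.array([[58,40],[342,70],[333,360],[45,333]])/4+[440,232]
b=np.array([[103,103],[380,128],[365,288],[58,262]])/[4.7,4.706]+[295,115]
for n,p in(('top',a),('side',b)):
    P=cast(n,p,.024)*1000; print(n,P.mean(0),np.linalg.norm(np.diff(np.r_[P,P[:1]],axis=0),axis=1), P.round())
```

```text
top [ 497.3216313  -335.38935936   24.        ] [151.72187822 150.75317011 149.54511534 151.49237176] [[ 581. -269.   24.]
 [ 564. -419.   24.]
 [ 414. -401.   24.]
 [ 430. -253.   24.]]
side [ 494.97954519 -331.51261636   24.        ] [146.85451821 148.70826837 146.7729132  152.35984567] [[ 560. -415.   24.]
 [ 414. -397.   24.]
 [ 430. -250.   24.]
 [ 576. -264.   24.]]
```

Emit:
move_arm --moves "0 0.03 -0.3 0 1;0 0 -0.3 0 1;0 0 -0.3 0 1;0 0 -0.2 0 1;0 0 0 0 1;0 0 0 0 1"

```text
time: 15.37
position: [0.5064, 0.0917, 0.0885]
orientation: [-3.139, 0.001, 1.916]
ft_force: [0.2, -0.0, 0.8]
grip_width: 0.087
```

Emit:
move_arm --moves "0 0.015 -0.2 0 1;0 0 -0.2 0 1;0 0 -0.15 0 1;0 0 -0.08 0 1;0 0 0 0 1;0 0 0 0 1"

```text
time: 15.87
position: [0.5075, 0.0947, 0.0271]
orientation: [3.14, 0.0, 1.918]
ft_force: [1.2, 0.9, -0.3]
grip_width: 0.0871
```

Emit:
move_arm --moves "-0.01 -0.01 0 0 0.8;0 0 0 0 0.6;0 0 0 0 0.5;0 0 0 0 0.4;0 0 0 0 0.4;0 0 0 0 0.3;0 0 0 0 0.3;0 0 0 0 0.3" --grip_force 20

```text
time: 16.53
position: [0.5055, 0.0937, 0.026]
orientation: [3.142, 0.0, 1.918]
ft_force: [0.5, -0.3, 1.0]
grip_width: 0.0487
```

```bash
python3 look.py 7
```

```text
16.5333 [0.50546549 0.09367115 0.0260389 ] [3.14158619e+00 2.01430790e-05 1.91770511e+00] [ 0.5436687  -0.34791265  0.99993354]
[[339.53737915 291.10857406]
 [337.69367812 316.36623532]]
262 241
```

View pics/v7.png

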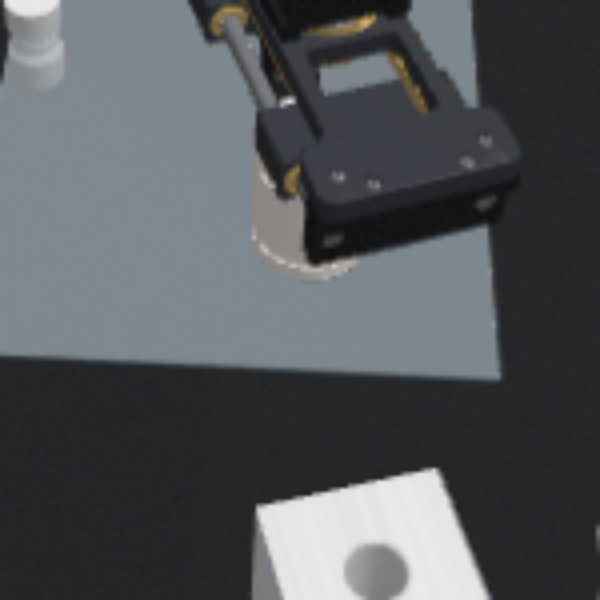

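Emit:
move_arm --moves "0 0 0.05 0 0.3;0 0 0.15 0 0.3;0 0 0.3 0 0.3;0 0 0.35 0 0.3;0 0 0.35 0 0.3;0 0 0.35 0 0.3;0 0 0.35 0 0.3;0 0 0 0 0.3"

```text
time: 17.3
position: [0.5092, 0.0947, 0.2237]
orientation: [3.127, 0.001, 1.919]
ft_force: [1.4, 0.1, -1.7]
grip_width: 0.0488
```

Emit:
move_arm --moves "-0.01 -0.15 0 0 0.3;-0.01 -0.3 0 0 0.3;-0.01 -0.35 0 0 0.3;-0.01 -0.38 0 0 0.3;-0.01 -0.38 0 0 0.3;-0.01 -0.38 0 0 0.3;-0.01 -0.38 0 0 0.3;-0.01 -0.38 0 0 0.3"

```text
time: 17.97
position: [0.4964, -0.1779, 0.2154]
orientation: [-3.141, -0.001, 1.918]
ft_force: [0.4, 0.6, -2.1]
grip_width: 0.0488
```

Emit:
move_arm --moves "-0.01 -0.38 0 0 0.3;0 -0.38 0 0 0.3;0 -0.36 0 0 0.3;0 -0.3 0 0 0.3;0 -0.15 0 0 0.3;0 0 0 0 0.3;0 0 0 0 0.3"

```text
time: 18.55
position: [0.4957, -0.3334, 0.2148]
orientation: [-3.14, -0.002, 1.916]
ft_force: [-0.1, 0.3, -2.7]
grip_width: 0.0484
```

Emit:
move_arm --moves "0 0 -0.3 0 0.3;0 0 -0.35 0 0.3;0 0 -0.35 0 0.3;0 0 -0.3 0 0.3;0 0 -0.2 0 0.3;0 0 -0.1 0 0.3;0 0 0 0 0.3;0 0 0 0 0.3"

```text
time: 19.22
position: [0.4972, -0.3328, 0.0566]
orientation: [3.141, 0.001, 1.919]
ft_force: [0.7, 0.3, -1.3]
grip_width: 0.0487
```

```bash
python3 look.py 8
```

```text
19.2167 [ 0.49721379 -0.33281968  0.05663536] [3.14129989e+00 7.14712769e-04 1.91926694e+00] [ 0.7347158   0.32833854 -1.31723391]
[[342.93084931 143.04856863]
 [341.41782833 167.71496844]]
266 92
```

View pics/v8.png

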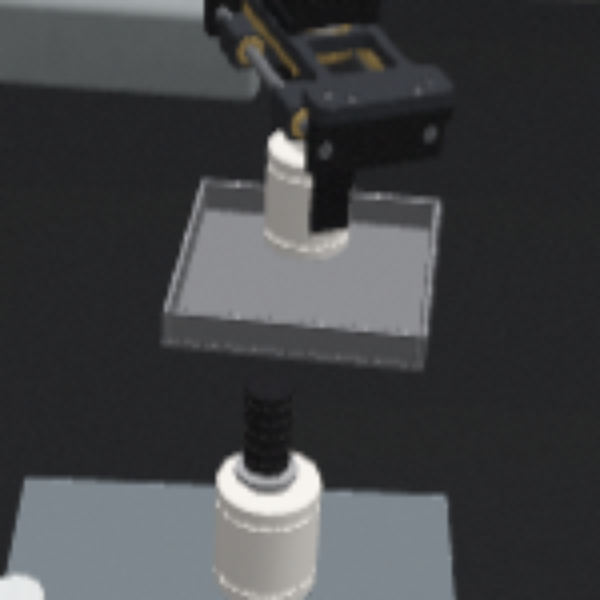

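Emit:
move_arm --moves "0 0 -0.08 0 0.3;0 0 -0.08 0 0.3;0 0 -0.06 0 0.3;0 0 0 0 0.3;0 0 0 0 0.3"

```text
time: 19.73
position: [0.4959, -0.3333, 0.0333]
orientation: [-3.14, -0.001, 1.917]
ft_force: [0.4, -0.4, -1.7]
grip_width: 0.0487
```

Emit:
move_arm --moves "0 0 -0.02 0 0.3;0 0 -0.02 0 0.3;0 0 -0.01 0 0.3;0 0 0 0 0.3;0 0 0 0 0.3"

```text
time: 20.15
position: [0.4965, -0.3334, 0.029]
orientation: [-3.142, 0.0, 1.918]
ft_force: [-0.6, 0.1, -2.0]
grip_width: 0.0484
```

Emit:
move_arm --moves "0 0 -0.01 0 0.3;0 0 -0.01 0 0.3;0 0 -0.005 0 0.3;0 0 0 0 0.3;0 0 0 0 0.3"

```text
time: 20.57
position: [0.4964, -0.3334, 0.0264]
orientation: [-3.142, -0.0, 1.918]
ft_force: [-0.3, 0.5, -2.1]
grip_width: 0.0486
```

Emit:
move_arm --moves "0 0 -0.005 0 0.3;0 0 -0.005 0 0.3;0 0 0 0 0.3;0 0 0 0 0.3"

```text
time: 20.9
position: [0.4966, -0.3334, 0.026]
orientation: [3.141, 0.0, 1.918]
ft_force: [-0.5, 1.2, 3.6]
grip_width: 0.0486
```

Emit:
move_arm --moves "0 0 0.003 0 0.3;0 0 0 0 0.65;0 0 0 0 0.7;0 0 0 0 0.75;0 0 0 0 0.75;0 0 0 0 0.75;0 0 0 0 0.75"

```text
time: 21.48
position: [0.4965, -0.3334, 0.0257]
orientation: [-3.142, 0.0, 1.918]
ft_force: [-0.4, 0.6, 0.2]
grip_width: 0.0647
```

Emit:
move_arm --moves "0 0 0.1 0 0.75;0 0 0.2 0 0.75;0 0 0.3 0 0.75;0 0 0.4 0 0.75;0 0 0.4 0 0.75;0 0 0.4 0 0.75;-0.1 -0.4 0 0 0.75;-0.1 -0.4 0 0 0.75"

```text
time: 22.15
position: [0.4787, -0.4136, 0.2115]
orientation: [3.135, 0.007, 1.923]
ft_force: [1.1, -0.5, -0.6]
grip_width: 0.0651
```

Emit:
move_arm --moves "-0.1 -0.4 0 0 0.75;-0.1 -0.4 0 0 0.75;-0.1 -0.4 0 0 0.75;0 0 0 0 0.75;0 0 0 0 0.75;0 0 0 0 0.75;0 0 0 0 0.75"

```text
time: 22.73
position: [0.4468, -0.5324, 0.2063]
orientation: [3.141, 0.0, 1.919]
ft_force: [-0.1, 1.0, 0.4]
grip_width: 0.0656
```

```bash
python3 look.py 9
python3 - <<'E'
from m import *
t=cv2.imread('pics/t9.png'); s=cv2.imread('pics/s9.png')
print('R side', rim(s,'side',(312,198,45,60),215,.064))
print('tray holder', rim(s,'side',(318,105,45,60),215,.064), rim(t,'top',(460,245,60,60),225,.064))
E
```

```text
22.7333 [ 0.44682665 -0.53235888  0.20632018] [3.14133015e+00 1.66517618e-04 1.91874497e+00] [-0.09103681  1.00185077  0.37989086]
[[366.55561597  45.36254341]
 [364.10075245  73.24236529]]
289 0
R side (array([518.90943812, -68.65550369,  22.51228465]), np.float64(5.355901362395665))
tray holder (array([ 497.24144021, -333.28241658,   22.92655079]), np.float64(0.6738474953124269)) (array([ 498.61125772, -334.14338114,   24.51809667]), np.float64(0.26060201132164235))
```

View pics/s9.png

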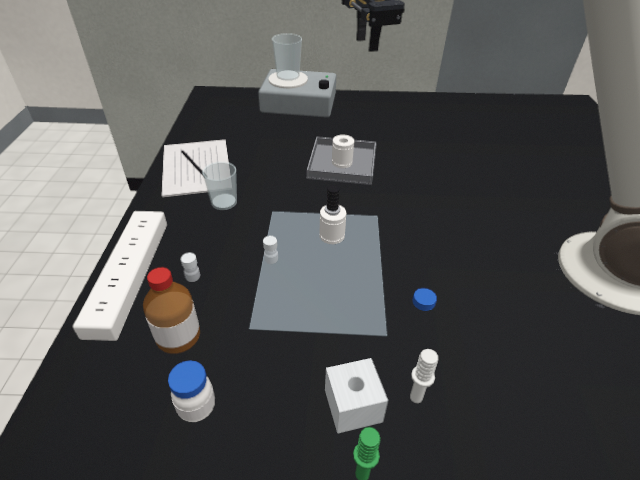

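View pics/t9.png

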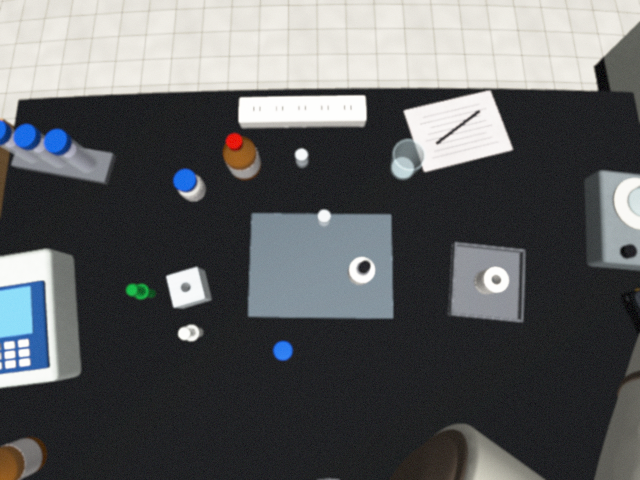

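Run:
```python
from cell import r
print(r.close_job())
```

```text
the job is handed in; nothing more can be done
None
```

I tried the gauge in both holders and handed the job in at about 23 s. It now stands fully home in the good holder on the mat, and the tight holder is upright in the reject tray.

- **Which gauge:** I picked the black-handled gauge in the aluminium stand. The green and white ones nearby have the same shape but the wrong colours.
- **Tight holder:** In the holder at (0.506, 0.093) the sleeve stopped the pin about 22 mm above the underside. I held it there for about 0.3 s with roughly 10 N measured, which I estimate as about 14 N on the mat with the weights.
- **Good holder:** In the holder at (0.520, -0.069) the pin slipped down to the inner floor with no resistance until a touch of about 4 N. I left the gauge standing there.
- **Reject tray:** I set the tight holder down with about 4 N measured. The cameras put it at about (0.498, -0.334), within 2–3 mm of the tray centre.

In the last pictures both holders stand upright, the gauge's flange sits just above the rim, and the bystanders look unmoved. The arm is clear of everything.

Two checks were imperfect:
- The two cameras disagreed by about 1.5 mm in x throughout. I used the side view plus what the gripper felt to settle positions.
- The final circle fit on the good holder's rim had a 5 mm residual, probably because the black handle breaks up its outline. I went by the pictures and the depth reached instead.

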